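# Fold the lid brace and shut the film chest

## Task

The room light is about to go on: shut the film chest whose lid stands open on its locked folding brace. Push the brace's knee back through the straight, which lifts the lid slightly past its lock point, fold it, and bring the lid down gently until it is fully closed. Leave the things standing round the chest where they are.

Things in the scene. Friction and masses are not known exactly. Their poses are not given: they have to be found in the camera images.
- chest: grey painted open-topped chest with steel corners, 200 (x) x 240 (y) x 100 mm high, fixed to the worktop; film tins, cans and a wire reel lie inside. Origin: centre of its underside; x points to its back (hinge side), y to its left, z up. The folding brace is on its right side (-y), outside the wall.
- lid (a joint): hinge of the lid, about the chest's +y; 0 = shut, grows as it opens. Rests at 1.296 rad on the locked brace, 1.361 with the brace straight. Stiff, damped hinge: above about 1.1 rad the lid stays where left, lower it may sink slowly or stay (its mass varies); pressing it down takes about 5 N. While the brace is locked it cannot be pushed down.
- lid_hinge (a point): point on the lid's hinge line, mid-width: chest frame (100, 0, 100) mm. The lid is a grey board 204 x 244 x 12 mm; its underside passes through the hinge line.
- lid_edge (a point): middle of the lid's free (front) edge, upper/outer face, 204 mm from the hinge line and 12 mm above the underside; a small dark steel tab 70 mm wide sticks out 14 mm beyond it. With the lid shut the outer face is 112 mm above the worktop.
- brace_knee (a joint): knee of the brace (two flat steel links, 89 mm between pivots). 3.186 rad = locked, 0.5 past straight against its stop, knee toward the front; 2.686 = straight; less = folding toward the back; 0 = lid shut. Held locked only by the lid's weight and stiffness: a few N on the knob toward the chest's back and down take it through straight.
- knee_knob (a point): middle of the black round knob on the knee, 16 mm diameter, 44 mm long along the chest's y (chest y -145 to -189 mm). Locked: chest frame (2, -167, 148) mm. Folding, it goes round the brace_pivot: x, z = (38, 123) at lid 1.30 rad, (50, 104) at 1.0, (57, 87) at 0.6, (55, 39) shut. The lid ends at chest y = -122 mm, so the knob can be followed from outside.
- brace_pivot (a point): lower pivot of the brace on the chest's right wall, chest frame (-30, -134, 65) mm; the knob moves on an arc of 89 mm radius about it.
- film_can: white film can with black cap, 34 mm diameter, 56 mm high, standing beside the chest's right wall below the brace; origin under its centre. Bystander.
- tank: open steel developing tank, 71 mm diameter, 100 mm high; origin under its centre. Bystander.
- scope: dark grey focusing magnifier on a foot, 75 x 68 x 104 mm; origin under its centre. Bystander.
- carton: small white and blue carton, 43 x 60 x 105 mm; origin under its centre. Bystander.
- brush: flat brush with wooden handle, 26 x 160 x 8 mm, lying; origin under its centre. Bystander.

How it is judged:
By the outcome, as a careful person would: the job done as asked, in the order asked, and still so for the second after the job is handed in, with the robot touching nothing.
It also fails if it takes over 42 s, if anything falls off the work surface, if the arm or the gripper's body presses on something with over 40 N, if the wrist force passes 120 N, or if a joint passes its speed limit or range.

## Robot

A 6-joint arm with a two-finger parallel gripper is mounted at the origin on a cart in front of the work surface, level with it; the furniture and walls round the work are solid. World frame = base frame: x ahead of the robot, y to its left, z up, the work surface at z = 0. Lengths are in m, angles in rad, forces in N, time in s.
With the tool pointing down it reaches from about 0.325 to 0.775 m from the base axis. Payload 5.5 kg.
Tool frame: the origin (TCP) lies at the very end of the fingers, on their centre line; the grasp point (between the pads) lies 19 mm behind it; z points along the fingers, y is the line along which they close (so a half turn about z gives the same grasp; the last joint's range is limited). The gripper opens to 88 mm and grips with 3 to 60 N. Pads are 20 mm wide; open, the fingers measure 115 mm over their backs; the gripper's body (75 mm by 178 mm) begins 61 mm behind the grasp point.
Start: joints at [1.046, 0.091, 1.231, -0, 1.82, -0.057], TCP at [0.271, 0.536, 0.223] pointing down, gripper open.
Joint ranges: [-2.87, 2.87], [-0.86, 2.18], [0.17, 2.46], [-1.51, 4.65], [0.06, 2.69], [-2.65, 2.65]. Speed limits (rad/s): [2.57, 2.57, 3.01, 3.14, 3.14, 3.14].

## Interface

Orientations are given as [roll, pitch, yaw] about the fixed x, y, z axes, in that order (R = Rz(yaw) Ry(pitch) Rx(roll)).
In Python, from station import bot gives the robot as it stands.
- The arm moves only by the tool send_rows, never from a script. Its argument "rows" is a list of rows, each a list of 7 numbers: the turn, a rotation vector about the tool's x, y, z in rad, then the shift along the tool's x, y, z in m, then the finger opening in m, from 0 to 0.0878. A call has 1 to 12 rows; each row is the pose to reach, as a shift and turn from the pose commanded when the call began, along the tool's axes at that moment; what a row does not reach only later rows make up. A row lasts 1/8 s, in which the tool goes at most 62.5 mm and 10.7 degrees, less where a joint would pass 70% of its speed; a pose out of reach is approached as far as the arm can. A call with a gripper value outside its range is refused whole. The fingers move at their own pace and stop on an object; the grip force is fixed at half the most. Time passes only in rows, so rows that repeat a pose let the fingers close. It gives the time, the measured TCP pose, the force, the opening and the grip force at its end, in the units of the state.
- bot.observe(): the state, without advancing time (a new reading comes with each control period).
- bot.camera(name): name is "scene" or "side" or "wrist"; returns a dict with "img" (400x640x3 uint8, blue, green, red), "K" (3x3 intrinsics, pixels), "T" (4x4, takes a point from camera to world coordinates). Camera axes: x right, y down, z forward; pixel columns grow to the right and rows downward; lengths in m; the calibration is good to about 2 mm. A picture is of the moment at which its call begins. There is no depth.
- bot.hand_in(): hands the job in; it is judged then, once.
The state is a dict: "t": time; "joint_positions": joint angles; "dq": joint speeds; "effort": joint torques, N m; "tcp_pos": TCP position; "tool_rot": TCP orientation; "contact_force": force on the tool from outside, world axes, zero at the start; "wrist_torque": the same for the moment, N m; "gripper_width": finger opening in m; "finger_force": force on a finger pad.
Only numpy, scipy, OpenCV 4.12 (cv2) and the standard library are available. Lean on these libraries where they do the work, as an engineer would, in place of code of your own. Each camera call takes 0.05 s, during which the arm holds its last target. There are 200 camera calls.

## Working session

There is one attempt and no reset: what is moved stays moved. The work goes in short steps, Python scripts to look and compute and a tool call to move; the robot and the scene stay as the last step left them, time stands still between calls to the robot, and variables do not carry over. Pictures are saved under pics/ and viewed, at most 10 in all, crops included, and the job is handed in when it is done.

Besides the shell and the picture viewer there is one more tool, called after "Call:" as name(argument=value, ...), one argument or row to a line, values as JSON. send_rows: Moves the arm, as the interface text tells. Its arguments: {"type":"object","properties":{"rows":{"type":"array","items":{"type":"array","items":{"type":"number"}}}},"required":["rows"]}

```bash
mkdir -p pics; ls; python3 - <<'E'
from station import bot
import cv2,numpy as np
s=bot.observe();print({k:np.round(v,3).tolist() for k,v in s.items()})
for n in ("scene","side"):
    c=bot.camera(n);cv2.imwrite(f"pics/{n}0.png",c["img"]);print(n,c["K"].round(1).tolist(),c["T"].round(3).tolist())
E
```

```text
pics
{'t': 0.0, 'joint_positions': [1.046, 0.092, 1.232, 0.0, 1.82, -0.057], 'dq': [-0.002, 0.001, -0.001, 0.001, -0.001, 0.001], 'effort': [-0.002, -44.644, -40.645, 0.07, 0.029, -0.0], 'tcp_pos': [0.27, 0.535, 0.222], 'tool_rot': [-3.14, -0.0, 2.674], 'contact_force': [0.04, -0.445, -0.175], 'wrist_torque': [-0.015, -0.012, -0.026], 'finger_force': 0.0, 'gripper_width': 0.088}
scene [[385.5, 0.0, 321.1], [0.0, 385.5, 194.2], [0.0, 0.0, 1.0]] [[0.649, -0.467, 0.601, -0.015], [-0.76, -0.416, 0.499, -0.543], [0.017, -0.78, -0.625, 0.676], [0.0, 0.0, 0.0, 1.0]]
side [[428.3, 0.0, 318.7], [0.0, 428.3, 202.9], [0.0, 0.0, 1.0]] [[-0.999, -0.042, 0.03, 0.488], [-0.044, 0.395, -0.918, 0.832], [0.026, -0.918, -0.396, 0.474], [0.0, 0.0, 0.0, 1.0]]
```

View pics/scene0.png

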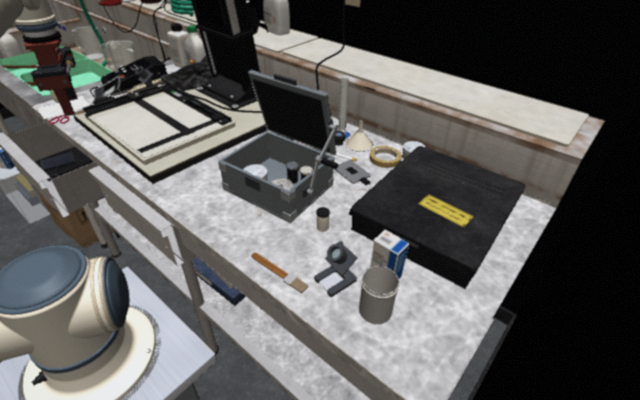

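View pics/side0.png

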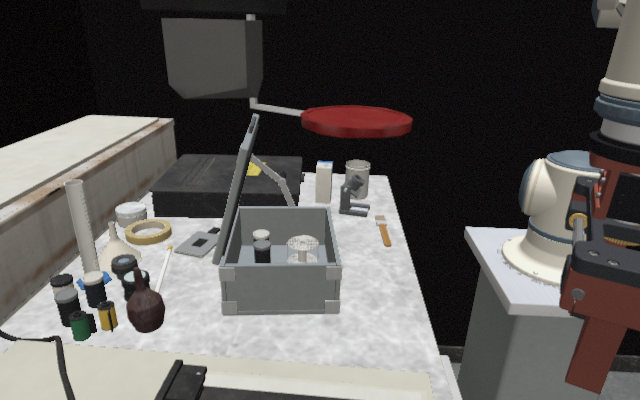

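The scene view shows the chest at (220–335, 130–217) with its lid up and the brace and knob near (322,158). The can is at (322,219), scope (337,270), tank (378,295), carton (390,253) and brush (280,272). In the side view the chest spans (222–337, 207–308). I'll zoom in for the corners.

```bash
python3 - <<'E'
import cv2
a=cv2.imread("pics/scene0.png")[60:240,205:365];b=cv2.imread("pics/side0.png")[105:320,205:355]
cv2.imwrite("pics/c1.png",cv2.resize(a,None,fx=3.3,fy=3.3,interpolation=cv2.INTER_CUBIC)[:, :528])
cv2.imwrite("pics/c2.png",cv2.resize(b,(450,600 and 645),interpolation=cv2.INTER_CUBIC)[:600])
E
```

```text
(no output)
```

View pics/c1.png

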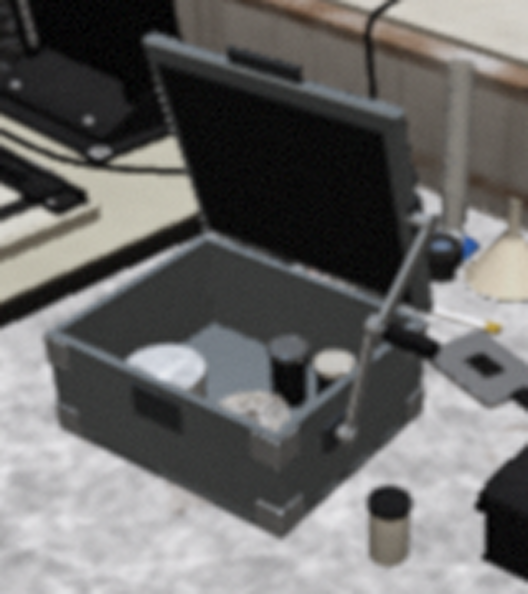

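View pics/c2.png

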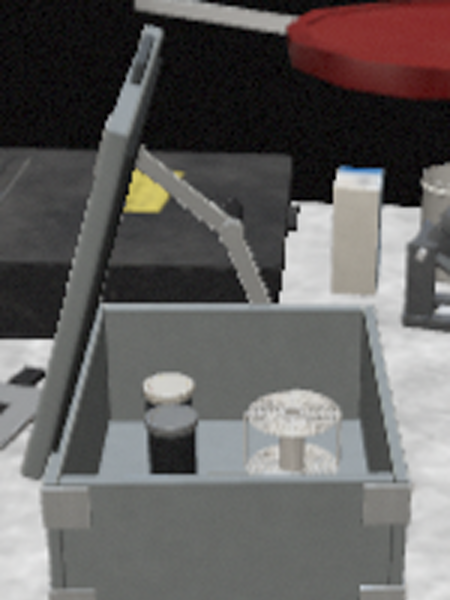

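The crops show the chest rim corners, the locked brace with the knob near crop-1 (375–437, 325–345), and the can at crop-1 (389,525). I'll fit the chest pose to the corners from both views.

```bash
cat > h.py <<'E'
import numpy as np
from scipy.optimize import least_squares
CAM={"scene":([385.5,321.1,194.2],[[0.649,-0.467,0.601,-0.015],[-0.76,-0.416,0.499,-0.543],[0.017,-0.78,-0.625,0.676]]),}
def proj(c,P):
    T=c["T"];p=(np.asarray(P)-T[:3,3])@T[:3,:3];q=p@c["K"].T;return q[:,:2]/q[:,2:]
def ray(c,uv):
    d=c["T"][:3,:3]@np.linalg.solve(c["K"],[*uv,1]);return c["T"][:3,3],d/np.linalg.norm(d)
def plane(c,uv,z):
    o,d=ray(c,uv);return o+d*(z-o[2])/d[2]
def tri(rs):
    A=sum(np.eye(3)-np.outer(d,d) for o,d in rs);b=sum((np.eye(3)-np.outer(d,d))@o for o,d in rs);return np.linalg.solve(A,b)
E
python3 - <<'E'
from station import bot
from h import *
sc=bot.camera("scene");sd=bot.camera("side")
f=lambda u,v:(205+u/3.3,60+v/3.3); g=lambda u,v:(205+u/3,105+v/3)
S=[((-1,1,1),f(50,338)),((-1,-1,1),f(285,438)),((1,1,1),f(208,236)),((-1,-1,0),f(282,535)),((-1,1,0),f(62,425)),((1,-1,0),f(421,412))]
D=[((1,1,1),g(45,485)),((-1,1,1),g(408,487)),((-1,-1,1),g(375,308)),((1,-1,1),g(103,308))]
h=np.array([.1,.12,.1])
def W(p,P):
    c,s=np.cos(p[2]),np.sin(p[2]);return np.asarray(P)@np.array([[c,-s,0],[s,c,0],[0,0,1]]).T+[p[0],p[1],0]
def r(p):
    return np.concatenate([(proj(c,W(p,np.array([a for a,_ in L])*h))-[b for _,b in L]).ravel() for c,L in((sc,S),(sd,D))])
o=least_squares(r,[.55,.1,0],loss="soft_l1");print("pose",o.x.round(4),"res",o.fun.round(1))
p=o.x
for n,i,j in(("FR",1,2),("FL",0,1),("BL",2,0)): print(n,tri([ray(sc,S[i][1]),ray(sd,D[j][1])]).round(3),W(p,np.array(D[j][0])*h).round(3))
for n,P in(("knob in",(.002,-.145,.148)),("knob out",(.002,-.189,.148)),("edge",(.1-.204*np.cos(1.296)+.012*np.sin(1.296),0,.1+.204*np.sin(1.296)+.012*np.cos(1.296)))):
    w=W(p,[P]);print(n,w.round(3),(np.array(proj(sc,w)-[205,60])*3.3).round(0),((proj(sd,w)-[205,105])*3).round(0))
can=plane(sc,f(389,492),.056);print("can",can.round(3),plane(sc,f(389,557),0).round(3))
R=np.array([[np.cos(p[2]),-np.sin(p[2])],[np.sin(p[2]),np.cos(p[2])]])
print("can in chest",(R.T@(can[:2]-p[:2])).round(3))
for n,uv in(("scope",(337,275)),("tank",(377,305)),("carton",(388,268)),("brush",(280,272))):
    q=plane(sc,uv,0);print(n,q.round(3),(R.T@(q[:2]-p[:2])).round(3))
E
```

```text
pose [0.5791 0.1086 0.1027] res [-2.1 -2.5 -2.6 -0.  -0.7 -1.5 -0.3  1.2 -0.5  0.7  0.3  0.1 -0.7 -1.6
  0.4 -3.3 -0.4 -1.9 -2.7 -2. ]
FR [ 0.494 -0.024  0.097] [ 0.492 -0.021  0.1  ]
FL [0.469 0.214 0.092] [0.467 0.218 0.1  ]
BL [0.666 0.236 0.096] [0.666 0.238 0.1  ]
knob in [[ 0.596 -0.035  0.148]] [[385. 331.]] [[233. 227.]]
knob out [[ 0.6   -0.079  0.148]] [[435. 351.]] [[234. 207.]]
edge [[0.635 0.114 0.3  ]] [[271.  66.]] [[130.  66.]]
can [ 0.54  -0.089  0.056] [ 0.532 -0.097  0.   ]
can in chest [-0.059 -0.192]
scope [ 0.44  -0.216 -0.   ] [-0.172 -0.309]
tank [ 0.433 -0.328  0.   ] [-0.19  -0.419]
carton [ 0.532 -0.291  0.   ] [-0.087 -0.393]
brush [ 0.362 -0.115  0.   ] [-0.239 -0.2  ]
```

```bash
cat >> h.py <<'E'
from scipy.spatial.transform import Rotation as Ro
P0=np.array([.579,.109,0]);YAW=.103
C=Ro.from_euler("z",YAW).as_matrix()
def W(p): return P0+C@np.asarray(p,float)
def Rt(a):  # tilt a: body leans to chest back
    y=C@[np.cos(a),0,-np.sin(a)];z=C@[-np.sin(a),0,-np.cos(a)];return np.array([np.cross(y,z),y,z]).T
def rows(start_p,start_R,wps):
    for p,R,w in wps:
        d=start_R.T@(p-start_p);rv=Ro.from_matrix(start_R.T@R).as_rotvec()
        print(np.round([*rv,*d,w],4).tolist())
def cur():
    from station import bot
    s=bot.observe();return s["tcp_pos"],Ro.from_euler("xyz",s["tool_rot"]).as_matrix()
E
python3 - <<'E'
from h import *
p,R=cur()
a=np.radians(30);R1=Rt(a);k=W([.002,-.175,.149]);g=k+.012*R1[:,2]
rows(p,R,[(np.array([.27,.5,.36]),R,.05),(np.array([.42,.08,.38]),Rt(0),.05),(g-.16*R1[:,2],R1,.05),(g,R1,.05)])
print(g)
E
```

```text
[0.0, 0.0, 0.0, -0.0155, -0.032, -0.138, 0.05]
[-0.0011, 0.0006, 1.0, -0.3388, -0.3392, -0.1577, 0.05]
[0.4777, 0.2621, 0.976, -0.6261, -0.3477, -0.0548, 0.05]
[0.4777, 0.2621, 0.976, -0.5588, -0.3908, 0.0838, 0.05]
[ 0.59301434 -0.0654838   0.1386077 ]
```

Call:
send_rows(
  rows=[
    [0,0,0,-0.0155,-0.032,-0.138,0.05],
    [0,0,0,-0.0155,-0.032,-0.138,0.05],
    [0,0,0.15,-0.05,-0.07,-0.14,0.05],
    [0,0,0.3,-0.09,-0.11,-0.145,0.05],
    [0,0,0.45,-0.13,-0.15,-0.15,0.05],
    [0,0,0.6,-0.17,-0.19,-0.155,0.05],
    [0,0,0.75,-0.21,-0.23,-0.158,0.05],
    [0,0,0.9,-0.26,-0.27,-0.158,0.05],
    [0,0,1.0,-0.3,-0.31,-0.158,0.05],
    [0,0,1.0,-0.339,-0.339,-0.158,0.05],
    [0,0,1.0,-0.339,-0.339,-0.158,0.05],
    [0,0,1.0,-0.339,-0.339,-0.158,0.05],
  ],
)

```text
t: 1.7
tcp_pos: [0.4201, 0.0803, 0.3806]
tool_rot: [-3.141, -0.0, 1.673]
contact_force: [-0.6, -0.5, -0.2]
gripper_width: 0.0501
finger_force: 0.0
```

```bash
python3 - <<'E'
from h import *
p,R=cur();print(p)
a=np.radians(30);R1=Rt(a);k=W([.002,-.175,.149]);g=k+.012*R1[:,2]
rows(p,R,[(g-.16*R1[:,2],R1,.05),(g-.06*R1[:,2],R1,.05),(g,R1,.05)])
E
```

```text
[0.42013194 0.08034769 0.3805952 ]
[0.5233, -0.0005, -0.0002, -0.1628, 0.2371, 0.1033, 0.05]
[0.5233, -0.0005, -0.0002, -0.1628, 0.1871, 0.1899, 0.05]
[0.5233, -0.0005, -0.0002, -0.1629, 0.1571, 0.2419, 0.05]
```

Call:
send_rows(
  rows=[
    [0,0,0,-0.06,0.02,0,0.05],
    [0,0,0,-0.12,0.04,0,0.05],
    [0.15,0,0,-0.163,0.09,0,0.05],
    [0.3,0,0,-0.163,0.15,0.03,0.05],
    [0.45,0,0,-0.163,0.2,0.08,0.05],
    [0.523,0,0,-0.163,0.237,0.103,0.05],
    [0.523,0,0,-0.163,0.21,0.15,0.05],
    [0.523,0,0,-0.163,0.187,0.19,0.05],
    [0.523,0,0,-0.163,0.187,0.19,0.05],
  ],
)

```text
t: 2.82
tcp_pos: [0.618, -0.0602, 0.1775]
tool_rot: [-2.591, -0.006, 1.677]
contact_force: [0.5, -0.5, 0.1]
gripper_width: 0.0499
finger_force: 0.0
```

```bash
python3 - <<'E'
from h import *
from station import bot
import cv2
p,R=cur();print(p)
a=np.radians(30);R1=Rt(a);k=W([.002,-.175,.149]);g=k+.012*R1[:,2];print(g-.06*R1[:,2],bot.observe()["joint_positions"])
i=bot.camera("scene")["img"][40:200,250:400];j=bot.camera("side")["img"][90:250,205:355]
w=bot.camera("wrist")
cv2.imwrite("pics/a.png",cv2.resize(np.hstack([i,j]),(780,416),interpolation=cv2.INTER_CUBIC));cv2.imwrite("pics/w.png",w["img"])
E
```

```text
[ 0.61804513 -0.0602042   0.17746945]
[ 0.62285535 -0.06239927  0.19056922] [-0.09567757  0.67946631  0.66976615 -0.13804963  2.32957649 -0.27085797]
```

View pics/a.png

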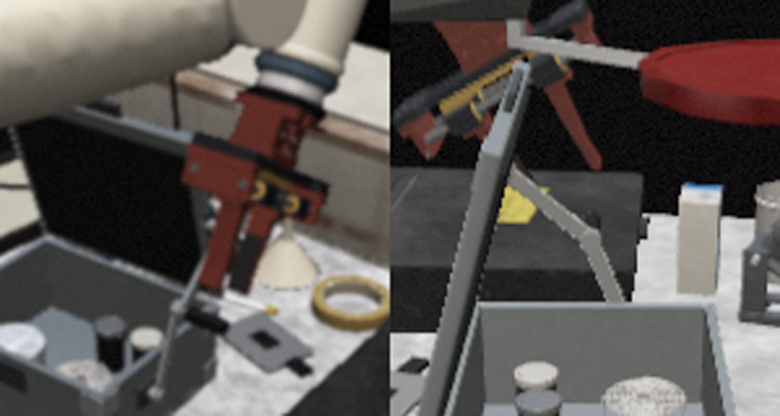

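View pics/w.png

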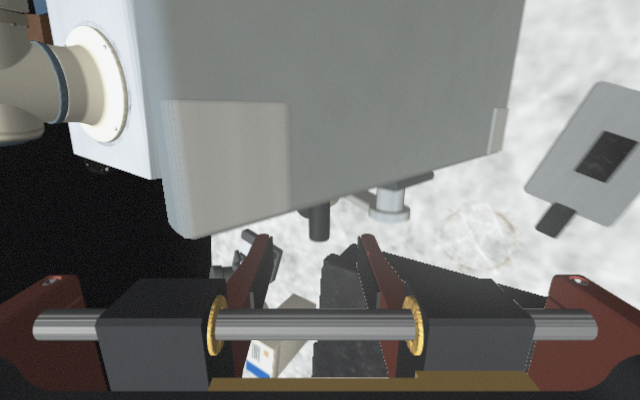

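The fingers straddle the knob's line: in the wrist view the knob is at (318,205–240), between fingertips at (268,240) and (365,240). The chest, lid and brace are still locked and clear. I'll check the knob prediction against this view and re-read the pose.

```bash
python3 - <<'E'
from h import *
from station import bot
p,R=cur();w=bot.camera("wrist");p,R=cur();print(p,np.degrees(Ro.from_matrix(R.T@Rt(np.radians(30))).as_rotvec()))
K=[W([.002,-.145,.148]),W([.002,-.167,.148]),W([.002,-.189,.148])]
print(proj(w,K)); print("tip",proj(w,[p,p+R@[0.01,0,0]]))
print("tool coords of knob", (np.array(K)-p)@R)
E
```

```text
[ 0.62559338 -0.06234995  0.19980925] [ 0.93698639  0.19390913 -0.05648111]
[[317.52024227 180.23291294]
 [317.45672188 208.20851049]
 [317.39667683 234.65349685]]
tip [[314.77645129 252.45038676]
 [314.78500053 236.81631968]]
tool coords of knob [[ 0.03043167  0.00177529  0.05816683]
 [ 0.00843181  0.00179637  0.05824146]
 [-0.01356805  0.00181745  0.05831609]]
```

Call:
send_rows(
  rows=[
    [0,0,0,0,0,0,0.05],
    [0,0,0,0,0,0,0.05],
    [0,0,0,0,0,0,0.05],
  ],
)

```text
t: 3.4
tcp_pos: [0.6236, -0.063, 0.1919]
tool_rot: [-2.621, 0.001, 1.674]
contact_force: [0.2, -0.2, -0.1]
gripper_width: 0.0502
finger_force: 0.0
```

Call:
send_rows(
  rows=[
    [0,0,0,0,0,0.015,0.05],
    [0,0,0,0,0,0.03,0.05],
    [0,0,0,0,0,0.045,0.05],
    [0,0,0,0,0,0.058,0.05],
    [0,0,0,0,0,0.06,0.03],
    [0,0,0,0,0,0.06,0.03],
    [0,0,0,0,0,0.06,0.03],
  ],
)

```text
t: 4.28
tcp_pos: [0.5937, -0.0659, 0.1393]
tool_rot: [-2.62, 0.0, 1.674]
contact_force: [0.9, -0.3, -0.5]
gripper_width: 0.0303
finger_force: 0.0
```

```bash
python3 - <<'E'
from h import *
p,R=cur()
a=np.radians(30);R1=Rt(a);k=W([.002,-.175,.149]);g=k+.012*R1[:,2];print(p,g,R.T@(g-p))
for t in [69,63,57,51,46,40,36,32,28,25,22]:
    th=np.radians(t);R2=R1
    K=W([-.030+.089*np.cos(th),-.175,.066+.089*np.sin(th)])
    print(t,(R1.T@(K+.008*R2[:,1]+.012*R2[:,2]-g)).round(4))
E
```

```text
[ 0.59366218 -0.06590941  0.13927452] [ 0.59301434 -0.0654838   0.1386077 ] [ 0.00049011 -0.00018832  0.00087739]
69 [ 0.      0.0079 -0.    ]
63 [ 0.      0.0171 -0.001 ]
57 [ 0.      0.0264 -0.001 ]
51 [ 0.      0.0357 -0.    ]
46 [0.     0.0433 0.0015]
40 [0.     0.0522 0.0042]
36 [0.     0.058  0.0066]
32 [0.     0.0636 0.0093]
28 [0.     0.069  0.0124]
25 [0.     0.0728 0.015 ]
22 [0.     0.0766 0.0177]
```

Now push the knob through straight, to about lid 1.2.

Call:
send_rows(
  rows=[
    [0,0,0,0,0.006,0,0.03],
    [0,0,0,0,0.011,0,0.03],
    [0,0,0,0,0.016,-0.001,0.03],
    [0,0,0,0,0.021,-0.001,0.03],
    [0,0,0,0,0.026,-0.001,0.03],
    [0,0,0,0,0.031,-0.001,0.03],
    [0,0,0,0,0.036,0,0.03],
    [0,0,0,0,0.04,0.001,0.03],
    [0,0,0,0,0.044,0.0015,0.03],
    [0,0,0,0,0.048,0.003,0.03],
    [0,0,0,0,0.052,0.004,0.03],
  ],
)

```text
t: 5.65
tcp_pos: [0.6359, -0.0615, 0.109]
tool_rot: [-2.617, -0.0, 1.674]
contact_force: [-3.4, -0.0, -0.7]
gripper_width: 0.0301
finger_force: 1.3
```

```bash
python3 - <<'E'
from station import bot
import cv2,numpy as np
i=bot.camera("scene")["img"][40:200,250:400];j=bot.camera("side")["img"][90:250,205:355]
cv2.imwrite("pics/b.png",cv2.resize(np.hstack([i,j]),(780,416),interpolation=cv2.INTER_CUBIC));print(bot.observe()["contact_force"])
E
```

```text
[-0.40261101  0.24309976 -0.269252  ]
```

View pics/b.png

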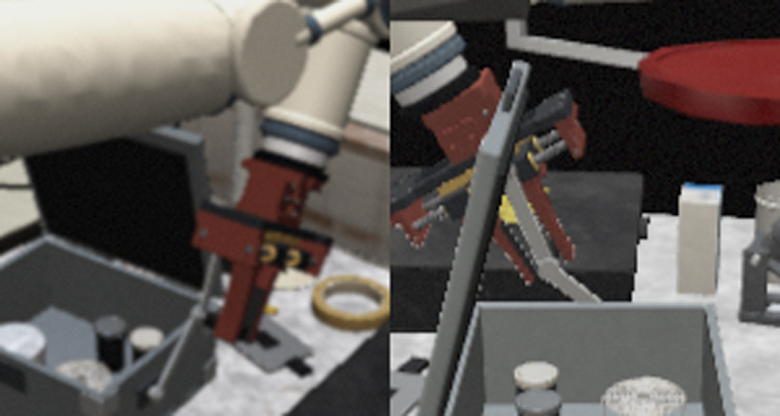

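The knee has passed straight and is folding: the knob is at (547,268) in the side crop and the lid still stands. I'll continue along the arc.

Call:
send_rows(
  rows=[
    [0,0,0,0,0.003,0.001,0.03],
    [0,0,0,0,0.006,0.0025,0.03],
    [0,0,0,0,0.0085,0.004,0.03],
    [0,0,0,0,0.0115,0.005,0.03],
    [0,0,0,0,0.014,0.0065,0.03],
    [0,0,0,0,0.017,0.0085,0.03],
    [0,0,0,0,0.019,0.01,0.03],
    [0,0,0,0,0.021,0.011,0.03],
    [0,0,0,0,0.023,0.0125,0.03],
    [0,0,0,0,0.0246,0.0137,0.03],
  ],
)

```text
t: 7.0
tcp_pos: [0.6483, -0.0601, 0.084]
tool_rot: [-2.611, -0.001, 1.673]
contact_force: [-14.4, -0.6, -1.3]
gripper_width: 0.03
finger_force: 5.5
```

Call:
send_rows(
  rows=[
    [0,0,0,0,0.0015,0.001,0.03],
    [0,0,0,0,0.003,0.002,0.03],
    [0,0,0,0,0.0045,0.0035,0.03],
    [0,0,0,0,0.006,0.005,0.03],
    [0,0,0,0,0.0075,0.0065,0.03],
    [0,0,0,0,0.009,0.008,0.03],
  ],
)

```text
t: 7.75
tcp_pos: [0.6511, -0.0598, 0.0722]
tool_rot: [-2.608, -0.001, 1.672]
contact_force: [-19.7, -1.1, -3.5]
gripper_width: 0.0301
finger_force: 7.1
```

```bash
python3 - <<'E'
from station import bot
import cv2,numpy as np
from h import *
i=bot.camera("scene")["img"][40:200,250:400];j=bot.camera("side")["img"][90:250,205:355]
cv2.imwrite("pics/d.png",cv2.resize(np.hstack([i,j]),(780,416),interpolation=cv2.INTER_CUBIC));print(bot.observe()["contact_force"],C.T@(cur()[0]-P0))
E
```

```text
[-8.41933288 -1.68177882 -1.5074841 ] [ 0.05520843 -0.17536125  0.07185715]
```

View pics/d.png

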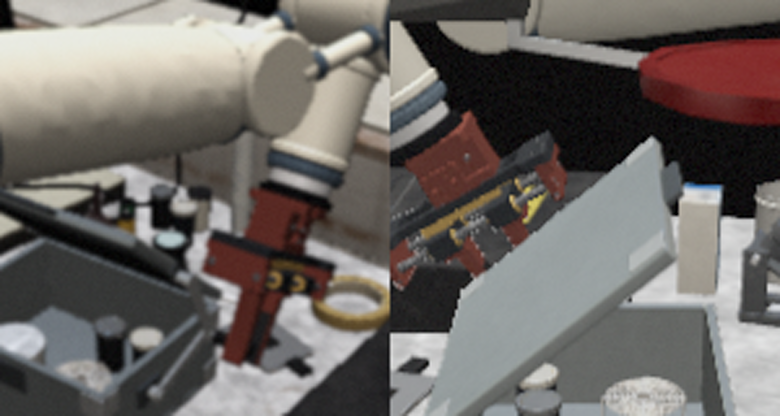

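The lid is down to about 0.7 rad: its edge tab is at (672,180) in the side crop and it is not held up. I'll withdraw from the knob and press the lid from above.

```bash
python3 - <<'E'
from h import *
R1=Rt(np.radians(30));p,R=cur()
# commanded pose estimate: final arc command
k=W([.002,-.175,.149]);g=k+.012*R1[:,2]+R1@[0.0005,.0856,.0257+.0009]
print(g,p)
fp=lambda f,r:W([.1-r*np.cos(f)+.012*np.sin(f),-.02,.1+r*np.sin(f)+.012*np.cos(f)])
up=g-R1[:,2]*.14-R1[:,1]*.006
rows(g,R1,[(up,R1,.03),(W([.0,-.175,.33]),Rt(0),0),(fp(.9,.17)+[0,0,.06],Rt(0),0)])
print("from there");s=fp(.9,.17)+np.array([0,0,.06])
rows(s,Rt(0),[(fp(f,.17),Rt(0),0) for f in(.9,.8,.7,.6,.5,.4,.3,.2,.1,0)])
E
```

```text
[ 0.65347231 -0.05873185  0.07277142] [ 0.65194612 -0.05975545  0.07185715]
[0.0, 0.0, 0.0, -0.0, -0.006, -0.14, 0.03]
[-0.5236, 0.0, 0.0, -0.0005, -0.1778, -0.1944, 0.0]
[-0.5236, 0.0, 0.0, 0.1545, -0.1599, -0.1708, 0.0]
from there
[0.0, 0.0, 0.0, 0.0, 0.0, 0.06, 0.0]
[0.0, 0.0, 0.0, 0.0, -0.0136, 0.0703, 0.0]
[0.0, 0.0, 0.0, 0.0, -0.026, 0.0819, 0.0]
[0.0, 0.0, 0.0, 0.0, -0.0373, 0.0947, 0.0]
[0.0, 0.0, 0.0, 0.0, -0.0472, 0.1086, 0.0]
[0.0, 0.0, 0.0, 0.0, -0.0556, 0.1234, 0.0]
[0.0, 0.0, 0.0, 0.0, -0.0626, 0.1389, 0.0]
[0.0, 0.0, 0.0, 0.0, -0.068, 0.1551, 0.0]
[0.0, 0.0, 0.0, 0.0, -0.0717, 0.1717, 0.0]
[0.0, 0.0, 0.0, 0.0, -0.0737, 0.1886, 0.0]
```

Call:
send_rows(
  rows=[
    [0,0,0,0,-0.005,0,0.03],
    [0,0,0,0,-0.006,-0.02,0.03],
    [0,0,0,0,-0.006,-0.06,0.03],
    [0,0,0,0,-0.006,-0.1,0.03],
    [0,0,0,0,-0.006,-0.14,0.03],
    [-0.15,0,0,0,-0.05,-0.16,0],
    [-0.3,0,0,0,-0.1,-0.18,0],
    [-0.45,0,0,0,-0.15,-0.19,0],
    [-0.5236,0,0,0,-0.178,-0.1944,0],
    [-0.5236,0,0,0.05,-0.17,-0.19,0],
    [-0.5236,0,0,0.105,-0.16,-0.18,0],
    [-0.5236,0,0,0.1545,-0.16,-0.171,0],
  ],
)

```text
t: 9.35
tcp_pos: [0.5841, 0.0902, 0.304]
tool_rot: [3.135, -0.0, 1.674]
contact_force: [0.1, -0.0, -0.7]
gripper_width: 0.0006
finger_force: 0.0
```

Call:
send_rows(
  rows=[
    [0,0,0,0,0,0,0],
    [0,0,0,0,0,0,0],
    [0,0,0,0,0,0,0],
  ],
)

```text
t: 9.72
tcp_pos: [0.5856, 0.0874, 0.303]
tool_rot: [3.138, 0.0, 1.672]
contact_force: [0.4, 0.3, 0.7]
gripper_width: 0.0004
finger_force: 0.0
```

```bash
python3 - <<'E'
from station import bot
import cv2,numpy as np
from h import *
i=bot.camera("scene")["img"][40:250,200:420];j=bot.camera("side")["img"][60:270,180:400]
cv2.imwrite("pics/e.png",cv2.resize(np.hstack([i,j]),(792,378),interpolation=cv2.INTER_CUBIC));print(C.T@(cur()[0]-P0))
E
```

```text
[ 0.00443885 -0.02211556  0.30222294]
```

View pics/e.png

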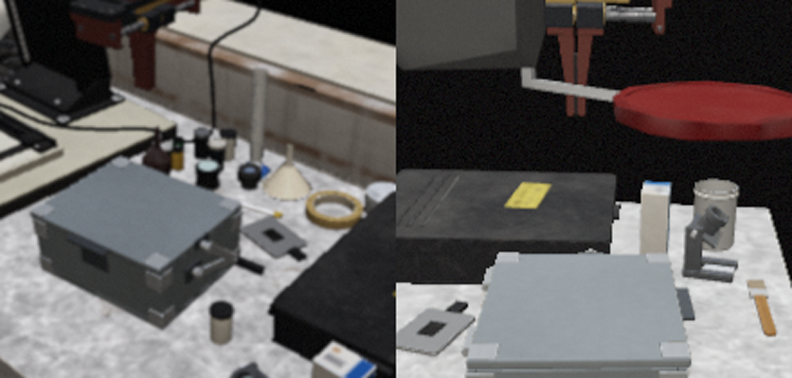

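The lid sank by itself to nearly shut, with its top face at (480–690, 255–365) in the side crop and the bystanders unmoved. I'll press it gently to make sure it is fully closed.

Call:
send_rows(
  rows=[
    [0,0,0,0,-0.03,0.02,0],
    [0,0,0,0,-0.06,0.06,0],
    [0,0,0,0,-0.074,0.1,0],
    [0,0,0,0,-0.074,0.13,0],
    [0,0,0,0,-0.074,0.15,0],
    [0,0,0,0,-0.074,0.16,0],
    [0,0,0,0,-0.074,0.168,0],
    [0,0,0,0,-0.074,0.174,0],
    [0,0,0,0,-0.074,0.179,0],
    [0,0,0,0,-0.074,0.183,0],
    [0,0,0,0,-0.074,0.186,0],
    [0,0,0,0,-0.074,0.186,0],
  ],
)

```text
t: 11.32
tcp_pos: [0.5118, 0.0811, 0.1154]
tool_rot: [3.141, -0.0, 1.674]
contact_force: [0.4, -0.0, 0.2]
gripper_width: 0.0007
finger_force: 0.0
```

Call:
send_rows(
  rows=[
    [0,0,0,0,0,0.002,0],
    [0,0,0,0,0,0.004,0],
    [0,0,0,0,0,0.005,0],
    [0,0,0,0,0,0.005,0],
  ],
)

```text
t: 11.82
tcp_pos: [0.5121, 0.0811, 0.1123]
tool_rot: [3.14, 0.0, 1.674]
contact_force: [-2.5, -0.5, 6.0]
gripper_width: 0.0006
finger_force: 3.5
```

Call:
send_rows(
  rows=[
    [0,0,0,0,0,0.001,0],
    [0,0,0,0,0,0.002,0],
    [0,0,0,0,0,0.002,0],
    [0,0,0,0,0,0.002,0],
  ],
)

```text
t: 12.32
tcp_pos: [0.5121, 0.081, 0.1122]
tool_rot: [3.139, 0.0, 1.674]
contact_force: [-6.7, -0.9, 14.5]
gripper_width: 0.0004
finger_force: 7.6
```

Call:
send_rows(
  rows=[
    [0,0,0,0,0,-0.01,0],
    [0,0,0,0,0,-0.03,0],
    [0,0,0,0,0,-0.08,0],
    [0,0,0,0,0,-0.13,0],
    [0,0,0,0,0,-0.18,0],
    [0,0,0,0,0,-0.18,0],
    [0,0,0,0,0,-0.18,0],
    [0,0,0,0,0,-0.18,0],
  ],
)

```text
t: 13.32
tcp_pos: [0.5114, 0.081, 0.2868]
tool_rot: [-3.139, -0.0, 1.674]
contact_force: [-0.0, 0.9, 0.1]
gripper_width: 0.0006
finger_force: 0.0
```

```bash
python3 - <<'E'
from station import bot
import cv2,numpy as np
i=bot.camera("scene")["img"][120:330,200:420];j=bot.camera("side")["img"][130:340,200:420]
cv2.imwrite("pics/f.png",cv2.resize(np.hstack([i,j]),(792,378),interpolation=cv2.INTER_CUBIC))
E
```

```text
(no output)
```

View pics/f.png

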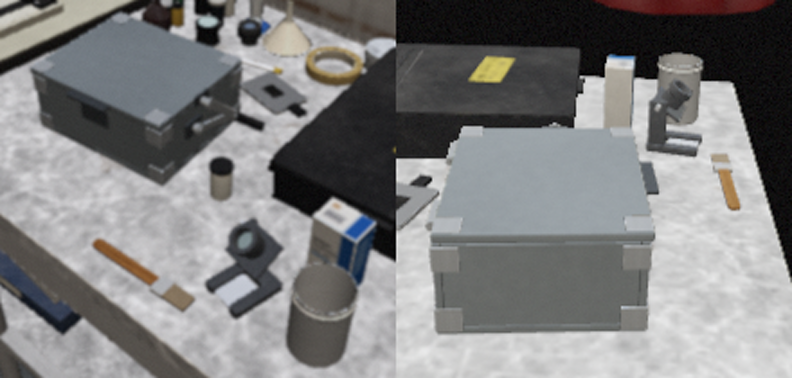

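The lid is shut: it sits flush on the rim in the side crop (435–655, 128–240) and did not yield at 14 N with the tip at z 0.112. The can (221,180), scope, carton, tank and brush stand where they were, and the arm is clear.

```bash
python3 -c "
from station import bot
print(bot.hand_in())"
```

```text
the job is handed in; nothing more can be done
None
```

The film chest is shut and handed in at about 13 s: I pushed the brace through straight and folded it to about 0.7 rad, the lid then sank the rest of the way by itself, I pressed it to confirm it was fully closed, and the things round the chest look unmoved in the pictures.

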